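Lift the small ring mould with tongs

ROBOT

A 6-joint arm with a two-finger parallel gripper is mounted at the origin on a cart in front of the work surface, level with it; the furniture and walls round the work are solid. World frame = base frame: x ahead of the robot, y to its left, z up, the work surface at z = 0. Lengths are in mm, angles in rad, forces in N, time in s.
With the tool pointing down it reaches from about 350 to 875 mm from the base axis. Payload 4.2 kg.
Tool frame: the origin (TCP) lies midway between the tips of the shut fingers; the grasp point (between the pads) lies 19 mm behind it; z points along the fingers, y is the line along which they close (so a half turn about z gives the same grasp; the last joint's range is limited). The gripper opens to 85 mm and grips with 20 to 120 N. Pads are 22 mm wide; open, the fingers measure 114 mm over their backs; the gripper's body (76 mm by 85 mm) begins 54 mm behind the grasp point. The pads swing forward as they close: fully open they stand 13 mm farther back than shut.
Start: joints at [1.461, 0.385, 0.008, 0, -1.194, -0.259], TCP at [225.277, 582.966, 231.312] pointing down, gripper open.
Joint ranges: [-3.14, 3.14], [-1.21, 2.06], [-1.07, 1.41], [-3.16, 2.05], [-2.99, -0.16], [-3.1, 3.1]. Speed limits (rad/s): [2.79, 2.79, 3.14, 3.14, 3.14, 3.14].

INTERFACE

Orientations are given as a unit quaternion [x, y, z, w].
In Python, from bench import arm gives the robot as it stands. The module is installed in compiled form; this text tells all that it offers.
- The arm moves only by the shell command python3 -m handwheel 'ROWS' [OPENING]. ROWS is JSON, a list of rows, each an object of numbers: "x", "y", "z": the shift along the world's x, y, z each as a share of 20 cm, from -1 to 1; "ax", "ay", "az": the turn, a rotation vector about the world's x, y, z each as a share of 90 degrees, from -1 to 1. In form: [{"x": .., "y": .., "z": .., "ax": .., "ay": .., "az": ..}, ...]. A call has exactly 8 rows; each row shifts and turns the commanded pose from where the row before left it; what a row does not reach is not made up. A row lasts 1/10 s, in which the tool goes at most 50 mm and 8.59 degrees, less where a joint would pass 70% of its speed; a pose out of reach is approached as far as the arm can. A call with a number of a shift or a turn outside -1 to 1 is refused whole. A call with a gripper value outside its range is refused whole. OPENING is the opening, from -1 (shut) to 1 (fully open), set as the call begins (- or left out, the last holds). The fingers move at their own pace and stop on an object; the grip force is fixed at half the most. Time passes only in rows, so rows that do not move let the fingers close, or fill a call up. It gives the time, the measured TCP pose, the force, the opening and the grip force at its end, in the units of the state.
- arm.read_state(): the state, without advancing time (a new reading comes with each control period).
- arm.get_image(name): name is "scene" or "top" or "wrist"; returns the picture (420x560x3 uint8, red, green, blue); there is no depth.
- arm.camera_params(name): a dict with "K" (3x3 intrinsics, pixels), "position" and "orientation" of the camera in the world. Camera axes: x right, y down, z forward; pixel columns grow to the right and rows downward; lengths in mm; the calibration is good to about 2 mm. A picture is of the moment at which its call begins: read the wrist's pose just before it. camera_params takes no time and is no camera call; for the wrist camera it gives the pose at the moment of the call.
- arm.job_done(): hands the job in; it is judged then, once.
The state is a dict: "clock": time; "joints": joint angles; "joint_vel": joint speeds; "joint_efforts": joint torques, N m; "position": TCP position; "ee_rot": TCP orientation; "contact_force": force on the tool from outside, world axes, zero at the start; "wrist_torque": the same for the moment, N m; "gripper_width": finger opening in mm; "grasp_force": force on a finger pad.
Only numpy, scipy, OpenCV 4.12 (cv2) and the standard library are available. Lean on these libraries where they do the work, as an engineer would, in place of code of your own. Each camera call takes 0.05 s, during which the arm holds its last target. There are 200 camera calls.

TASK

The steel ring moulds have just been scalded, so handle them only with the tongs: take the tongs by their two grips out of the stand, close them round the smallest ring mould and lift it. Hold it in the tongs, level and about a hand's breadth (8 to 12 cm) above the middle of the flat round of dough, and finish while still holding it there. Leave the two larger rings, the dough and the timer where they are.

Things in the scene. Friction and masses are not known exactly. Their poses are not given: they have to be found in the camera images.
- tongs_grip (a point): Scissor tongs, steel, about 95 g, upright in the stand. Point midway between their two black grip bars. Each bar: a 12 mm thick, 44 mm long rod along the tongs' x axis, its axis 27 mm to one side along y, so 66 mm wide over both when open; squeeze them along y. z up. The bars stand 72 mm above the cross pin and 153 mm above the jaw tips when open; 75 and 160 mm when shut on a 44 mm thing.
- tongs_tips (a point): Point midway between the tips of the open jaws of the tongs, 10 mm above the board while in the stand. The jaws are flat plates on either side along y, 28 mm wide (x), 37 mm tall, 4 mm thick. Tip gap 67 mm when open (76 mm over all); it shrinks by about 1.1 mm per mm that the bars close: 44 mm, jaws upright and parallel, at 45 mm over the bars.
- tongs: The tongs; origin on the 62 mm long cross pin (along x) where the arms cross, 81 mm above the tips of the open jaws; it tilts with one arm, by up to 0.2 rad about x, as the tongs close. A built-in spring holds them open: 4 N on the bars begins to close them, about 7 N reaches a 44 mm gap. Fingers set 6 to 8 mm narrower than the open bars carry them with the jaws still wide open.
- tongs_arm (a joint): angle between the arms of the tongs, rad: 0 fully open, about 0.27 when shut on a 44 mm wide thing, 0.40 fully shut
- stand_top (a point): Tongs stand, fixed. Point midway between its two slots at pin height, 91 mm above the board; axes as those of the tongs in it. Two steel uprights (26 mm wide in y, 21 to 28 mm to either side along x, 101 mm high) have slots 10 mm wide, open at the top, that guide the pin of the tongs. Lifted straight up, the pin leaves the slots after 15 mm; the tips clear all of the stand after 100 mm.
- ring_small_center (a point): smallest steel ring mould, 44 mm across, 34 mm tall, open above and below, about 60 g, standing on the board; this point is its centre, half-way up (17 mm above the board). z up
- ring_middle_center (a point): middle steel ring mould, 55 mm across, 34 mm tall; its centre, half-way up. To be left alone
- ring_large_center (a point): largest steel ring mould, 69 mm across, 32 mm tall; its centre, half-way up. To be left alone
- dough: flat rolled round of plain green dough, 145 x 160 mm and 5 mm thick, lying on the board; origin at the centre of its underside
- stand: the tongs stand; origin at the centre of the underside of its wooden base plate, 84 x 110 x 10 mm, on which the tongs stand with their tips
- ring_small: the smallest ring mould; origin at the centre of its lower edge
- timer: flat kitchen timer, 74 x 64 x 18 mm, lying on the board; origin at the centre of its underside. To be left alone

How it is judged:
By the outcome, as a careful person would: the job done as asked, in the order asked, and still so for the second after the job is handed in, while the arm keeps its last pose, push and grip.
It also fails if it takes over 45 s, if anything falls off the work surface, if the arm or the gripper's body presses on something with over 40 N, if the wrist force passes 120 N, or if a joint passes its speed limit or range.

## Working session

There is one attempt and no reset: what is moved stays moved. The work goes in short steps, Python scripts to look and compute and a shell command to move; the robot and the scene stay as the last step left them, time stands still between calls to the robot, and variables do not carry over. Pictures are saved under pics/ and viewed, at most 10 in all, crops included, and the job is handed in when it is done.

```bash
mkdir -p pics
cat > h.py <<'E'
import numpy as np,cv2
from scipy.spatial.transform import Rotation as R
from bench import arm
def snap(n,f):
    p=arm.camera_params(n); im=arm.get_image(n); cv2.imwrite(f,im[:,:,::-1]); return p,im
def pix(p,X):
    c=R.from_quat(p["orientation"]).inv().apply(np.array(X,float)-p["position"]); q=c@np.array(p["K"]).T; return q[...,:2]/q[...,2:]
def ray(p,uv,z):
    d=R.from_quat(p["orientation"]).apply(np.linalg.inv(p["K"])@[uv[0],uv[1],1]); o=np.array(p["position"]); return o+d*(z-o[2])/d[2]
E
python3 - <<'E'
from h import *
s=arm.read_state();print(s)
for n in("top","scene"):
    p,_=snap(n,f"pics/{n}0.png");print(n,p)
E
```

```text
{'clock': 0.0, 'joints': array([ 1.46060990e+00,  3.85599584e-01,  6.61959168e-03, -4.68523737e-04,
       -1.19398605e+00, -2.58605126e-01]), 'joint_vel': array([-0.00204977,  0.0007942 ,  0.00048418, -0.00136397, -0.00129641,
        0.00127368]), 'joint_efforts': array([ 8.72661549e-04, -3.92292166e+01,  1.88399827e+01,  4.18606728e+00,
       -4.69198159e-03,  2.55731990e-06]), 'position': array([225.08302493, 582.4449721 , 230.1976833 ]), 'ee_rot': array([ 9.83030762e-01, -1.83437444e-01, -1.36701199e-04,  1.09801435e-03]), 'contact_force': array([ 1.27182736,  0.72464837, -0.06948467]), 'wrist_torque': array([ 0.00370747, -0.01367371,  0.0499111 ]), 'grasp_force': 0.0, 'gripper_width': 85.14038417221961}
top {'K': array([[509.21345657,   0.        , 282.49074036],
       [  0.        , 509.21345657, 209.57900959],
       [  0.        ,   0.        ,   1.        ]]), 'position': array([ 390.74831523,   25.39707151, 1314.43616215]), 'orientation': array([ 0.70582634, -0.70568311,  0.04079888, -0.04643248])}
scene {'K': array([[420.49064861,   0.        , 269.14013257],
       [  0.        , 420.49064861, 208.38217533],
       [  0.        ,   0.        ,   1.        ]]), 'position': array([  52.23636133, -481.81003506,  592.3787715 ]), 'orientation': array([ 0.81482296, -0.32878262,  0.18863395, -0.4386146 ])}
```

View pics/top0.png

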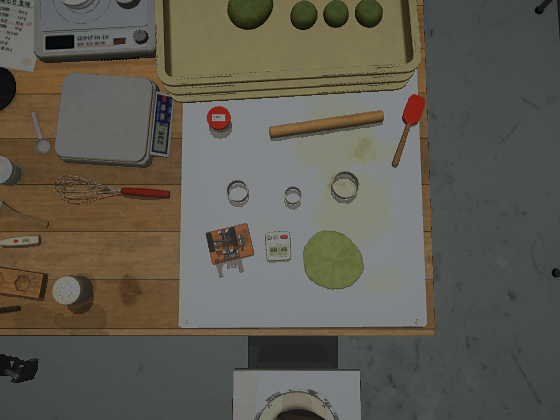

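View pics/scene0.png

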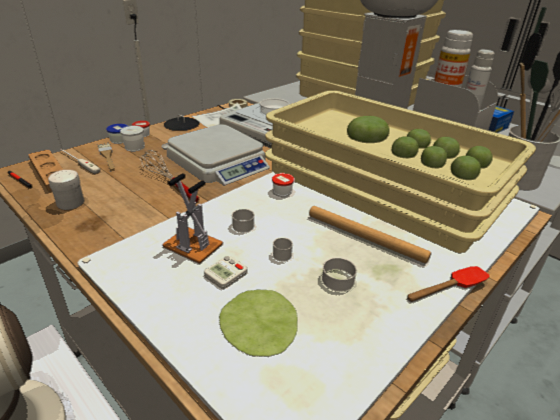

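Run:
```python
from h import *
p=arm.camera_params("top");q=arm.camera_params("scene")
print(pix(p,[[0,0,0],[225,583,230],[400,0,0]]),pix(q,[[0,0,0],[225,583,230],[400,0,0]]))
a=cv2.imread("pics/top0.png")[165:300,200:380];b=cv2.imread("pics/scene0.png")[165:300,150:310]
cv2.imwrite("pics/ct.png",cv2.resize(a,None,fx=4.4,fy=4.4,interpolation=2));cv2.imwrite("pics/cs.png",cv2.resize(b,None,fx=4.4,fy=4.4,interpolation=2))
```

```text
[[296.9071758  432.39155658]
 [ 18.7586437  352.79393832]
 [296.47146448 269.13070889]] [[-13.00473719 444.98053194]
 [-16.19574495 124.70032865]
 [216.81958481 299.21057407]]
```

View pics/ct.png

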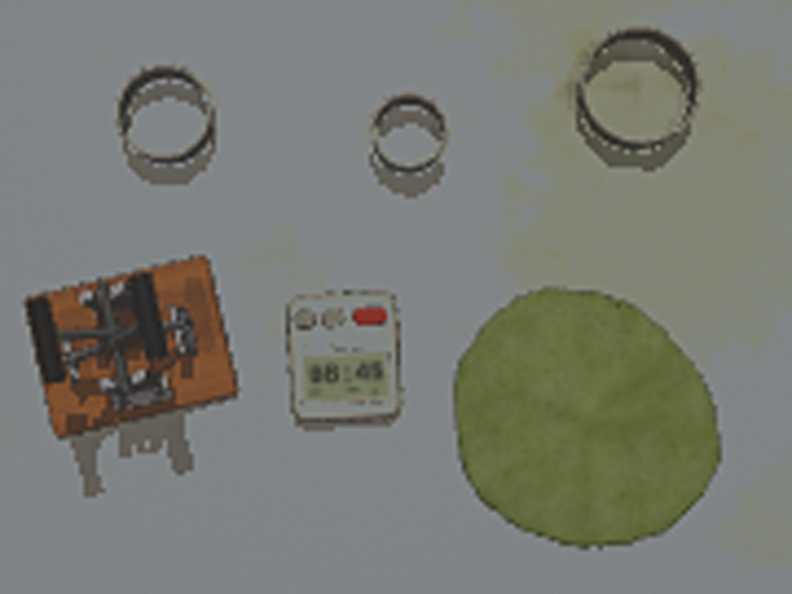

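View pics/cs.png

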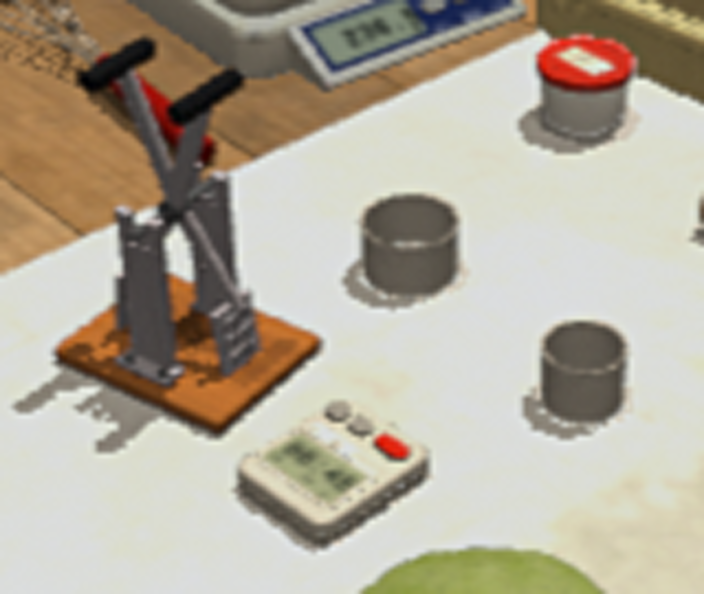

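Run:
```python
from h import *
p=arm.camera_params("top");q=arm.camera_params("scene")
T=lambda x,y,z:ray(p,(200+(x+.5)/4.4-.5,165+(y+.5)/4.4-.5),z)
S=lambda x,y,z:ray(q,(150+(x+.5)/4.4-.5,165+(y+.5)/4.4-.5),z)
f=lambda n,a:print(n,np.round(a,1))
for n,t,s,z in(("L",(45,339),(119,65),165),("R",(149,314),(207,95),165),("ring",(410,133),(584,351),34),("dough",(587,418),None,5),("timer",(345,357),None,18),("mid",(166,115),(411,222),34)):
    f(n,T(*t,z)); 
    if s: f(n+" s",S(*s,z))
b=[T(28,300,165),T(42,382,165)];d=b[0]-b[1];f("bar dir",[np.degrees(np.arctan2(d[1],d[0])),np.linalg.norm(d)])
for c in((25,297),(60,437),(238,393),(207,255)): f("base",T(*c,10))
f("rot",R.from_quat(arm.read_state()["ee_rot"]).as_matrix())
```

```text
L [460.4 198.7 165. ]
L s [457.2 191.4 165. ]
R [473.2 145.4 165. ]
R s [470.6 140.6 165. ]
ring [587.4   9.5  34. ]
ring s [584.5   3.3  34. ]
dough [424.2 -93.5   5. ]
timer [458.9  47.1  18. ]
mid [598.  150.7  34. ]
mid s [597.7 145.9  34. ]
bar dir [10.7 42.8]
base [494.3 234.3  10. ]
base [413.  212.4  10. ]
base [438.4 109.3  10. ]
base [518.9 128.1  10. ]
rot [[ 0.9 -0.4 -0. ]
 [-0.4 -0.9 -0. ]
 [ 0.   0.  -1. ]]
```

Top crop: the bars are centred at (45,339) and (149,314), the small ring's rim at (410,133), the dough at (587,418) and the timer at (345,357). The two cameras differ by about 5 mm in y, so I'll check from near with the wrist camera.

```bash
python3 -m handwheel '[{"x":0.12,"y":-0.2,"z":0.03,"az":0.05},{"x":0.12,"y":-0.2,"z":0.03,"az":0.05},{"x":0.12,"y":-0.2,"z":0.03,"az":0.05},{"x":0.12,"y":-0.2,"z":0.03,"az":0.05},{"x":0.12,"y":-0.2,"z":0.03,"az":0.05},{"x":0.12,"y":-0.2,"z":0.03,"az":0.05},{"x":0.12,"y":-0.2,"z":0.03,"az":0.05},{"x":0.12,"y":-0.2,"z":0.03,"az":0.05}]'
python3 -m handwheel '[{"x":0.12,"y":-0.2},{"x":0.12,"y":-0.2},{},{},{},{},{},{}]'
python3 - <<'E'
from h import *
s=arm.read_state();print(s["clock"],s["joints"],s["position"],R.from_quat(s["ee_rot"]).as_matrix()[:,1])
p,_=snap("wrist","pics/w1.png");print(p)
print(pix(p,[[458.8,195,165],[472,143,165],[465.5,169,165],[466,171,10]]))
E
```

```text
0.1 [ 1.46058000e+00  3.85449513e-01  6.76810889e-03 -4.35867950e-04
 -1.19401818e+00 -2.58610696e-01] [225.1148491  582.48624573 230.35125248] [-0.36067093 -0.93269111  0.00194357]
{'K': array([[309.70812526,   0.        , 279.17126993],
       [  0.        , 309.70812526, 210.02779686],
       [  0.        ,   0.        ,   1.        ]]), 'position': array([297.98171123, 554.17903101, 371.34940855]), 'orientation': array([-0.55843329,  0.81531885,  0.1255844 , -0.0873842 ])}
[[1038.70284787 -694.32346388]
 [1238.01013114 -864.52745632]
 [1134.18590885 -776.2739387 ]
 [ 637.31575892 -262.88621064]]invalid input at $[0]: expected keys x, y, z, ax, ay, az
invalid input at $[0]: expected keys x, y, z, ax, ay, az
```

View pics/w1.png

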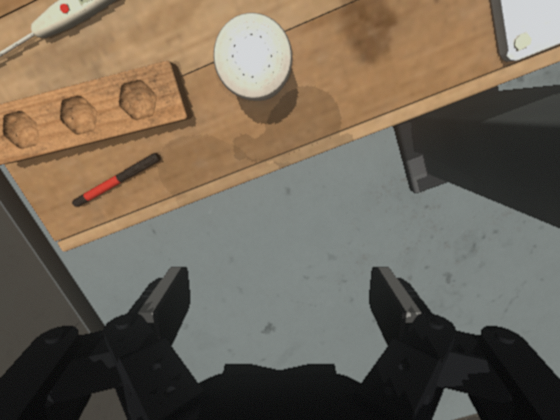

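The wrist picture was taken before any move, because both calls were refused: every key is required. It shows only the floor and the board edge. Repeating the move with all keys.

```bash
python3 -m handwheel '[{"x":0.12,"y":-0.2,"z":0.03,"ax":0,"ay":0,"az":0.05},{"x":0.12,"y":-0.2,"z":0.03,"ax":0,"ay":0,"az":0.05},{"x":0.12,"y":-0.2,"z":0.03,"ax":0,"ay":0,"az":0.05},{"x":0.12,"y":-0.2,"z":0.03,"ax":0,"ay":0,"az":0.05},{"x":0.12,"y":-0.2,"z":0.03,"ax":0,"ay":0,"az":0.05},{"x":0.12,"y":-0.2,"z":0.03,"ax":0,"ay":0,"az":0.05},{"x":0.12,"y":-0.2,"z":0.03,"ax":0,"ay":0,"az":0.05},{"x":0.12,"y":-0.2,"z":0.03,"ax":0,"ay":0,"az":0}]'
python3 -m handwheel '[{"x":0.1,"y":-0.2,"z":0,"ax":0,"ay":0,"az":0.04},{"x":0.1,"y":-0.2,"z":0,"ax":0,"ay":0,"az":0},{"x":0,"y":0,"z":0,"ax":0,"ay":0,"az":0},{"x":0,"y":0,"z":0,"ax":0,"ay":0,"az":0},{"x":0,"y":0,"z":0,"ax":0,"ay":0,"az":0},{"x":0,"y":0,"z":0,"ax":0,"ay":0,"az":0},{"x":0,"y":0,"z":0,"ax":0,"ay":0,"az":0},{"x":0,"y":0,"z":0,"ax":0,"ay":0,"az":0}]'
python3 - <<'E'
from h import *
s=arm.read_state();print(s["clock"],s["joints"],s["position"],R.from_quat(s["ee_rot"]).as_matrix()[:,1])
p,_=snap("wrist","pics/w2.png");print(p)
print(pix(p,[[458.8,195,165],[472,143,165],[465.5,169,165],[466,171,10],[586,6,34]]))
E
```

```text
clock: 0.95
position: [417.7, 261.1, 279.5]
ee_rot: [0.996, 0.091, -0.0, -0.0]
contact_force: [0.9, 0.3, 0.7]
gripper_width: 85.4
grasp_force: 0.0
clock: 1.75
position: [457.0, 183.7, 279.3]
ee_rot: [0.992, 0.122, -0.0, 0.0]
contact_force: [-0.6, -0.3, -0.9]
gripper_width: 85.6
grasp_force: 0.0
1.75 [ 7.12683175e-01  1.23444614e-01 -2.25511266e-01 -2.86268195e-05
 -1.22191967e+00  1.10347468e+00] [456.9947918  183.74254229 279.27652312] [ 2.42897549e-01 -9.70051947e-01  1.16745704e-05]
{'K': array([[309.70812526,   0.        , 279.17126993],
       [  0.        , 309.70812526, 210.02779686],
       [  0.        ,   0.        ,   1.        ]]), 'position': array([532.66903703, 201.94326827, 420.28454348]), 'orientation': array([ 0.77887063, -0.60818753, -0.09409062,  0.12089427])}
[[265.9882014  201.4119135 ]
 [328.57537907 201.18430057]
 [297.31005722 201.18927072]
 [289.41250083 168.4499916 ]
 [450.36094625 107.90129675]]
```

View pics/w2.png

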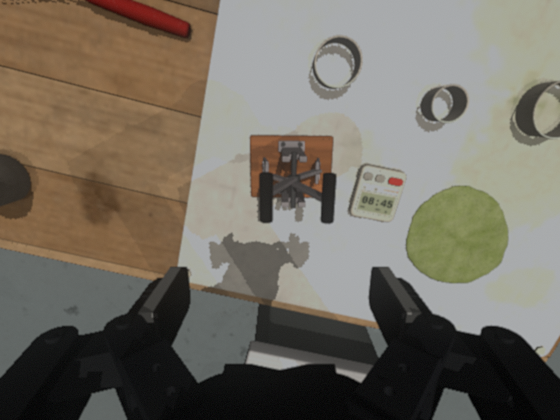

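The bars are at (266,198) and (328,198), upright in the picture, so the yaw is right. That is within 3 px of the prediction, so the grip centre is about (467.5, 169.5). Moving over it and descending.

```bash
python3 -m handwheel '[{"x":0.053,"y":-0.071,"z":0,"ax":0,"ay":0,"az":0},{"x":0,"y":0,"z":-0.1,"ax":0,"ay":0,"az":0},{"x":0,"y":0,"z":-0.12,"ax":0,"ay":0,"az":0},{"x":0,"y":0,"z":-0.12,"ax":0,"ay":0,"az":0},{"x":0,"y":0,"z":-0.12,"ax":0,"ay":0,"az":0},{"x":0,"y":0,"z":-0.12,"ax":0,"ay":0,"az":0},{"x":0,"y":0,"z":-0.1,"ax":0,"ay":0,"az":0},{"x":0,"y":0,"z":0,"ax":0,"ay":0,"az":0}]'
python3 - <<'E'
from h import *
p,a=snap("wrist","pics/w3.png");q,b=snap("scene","pics/s3.png")
s=arm.read_state();print(s["clock"],s["position"],s["contact_force"])
cv2.imwrite("pics/c3.png",np.hstack([a[150:420,100:460],cv2.resize(b[130:300,120:290],(270,270))])[:,:,::-1])
E
```

```text
clock: 2.6
position: [466.1, 167.9, 140.7]
ee_rot: [0.993, 0.122, -0.003, 0.001]
contact_force: [-0.9, -0.2, 0.1]
gripper_width: 85.8
grasp_force: 0.0
2.7 [468.20505526 169.09267487 143.70216391] [ 0.00438251  0.16444435 -0.46890552]
```

View pics/c3.png

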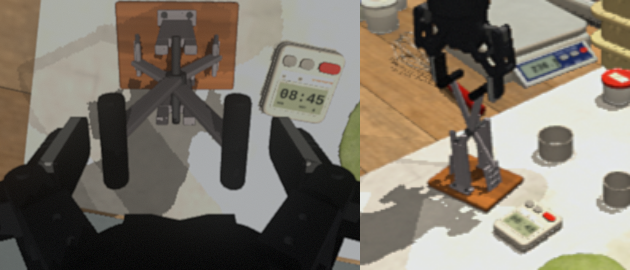

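Run:
```python
from h import *
p=arm.camera_params("wrist");s=arm.read_state();t=s["position"];print(t)
M=R.from_quat(s["ee_rot"]).as_matrix()
for z in(20,26): print(pix(p,t-M[:,2]*z)-[100,150], pix(p,t-M[:,2]*z+M[:,0]*22)-[100,150])
for uv in((213,293),(336,293)): print(ray(p,uv,165))
```

```text
[468.20505526 169.09267487 143.70216391]
[177.48386687 143.77609028] [177.3787655   98.88790582]
[177.41853814 151.59515554] [177.30524829 105.08971593]
[462.50022534 197.12537387 165.        ]
[475.65091226 144.20967983 165.        ]
```

```bash
python3 -m handwheel '[{"x":0.004,"y":0.008,"z":-0.015,"ax":0,"ay":0,"az":0},{"x":0,"y":0,"z":0,"ax":0,"ay":0,"az":0},{"x":0,"y":0,"z":0,"ax":0,"ay":0,"az":0},{"x":0,"y":0,"z":0,"ax":0,"ay":0,"az":0},{"x":0,"y":0,"z":0,"ax":0,"ay":0,"az":0},{"x":0,"y":0,"z":0,"ax":0,"ay":0,"az":0},{"x":0,"y":0,"z":0,"ax":0,"ay":0,"az":0},{"x":0,"y":0,"z":0,"ax":0,"ay":0,"az":0}]' 0.385
```

```text
clock: 3.5
position: [471.8, 171.6, 144.5]
ee_rot: [0.992, 0.123, 0.004, -0.001]
contact_force: [-0.5, -1.6, 10.0]
gripper_width: 59.0
grasp_force: 7.6
```

```bash
python3 -m handwheel '[{"x":0,"y":0,"z":0.03,"ax":0,"ay":0,"az":0},{"x":0,"y":0,"z":0.04,"ax":0,"ay":0,"az":0},{"x":0,"y":0,"z":0.05,"ax":0,"ay":0,"az":0},{"x":0,"y":0,"z":0.06,"ax":0,"ay":0,"az":0},{"x":0,"y":0,"z":0.06,"ax":0,"ay":0,"az":0},{"x":0,"y":0,"z":0.06,"ax":0,"ay":0,"az":0},{"x":0,"y":0,"z":0.05,"ax":0,"ay":0,"az":0},{"x":0,"y":0,"z":0,"ax":0,"ay":0,"az":0}]'
python3 -m handwheel '[{"x":0,"y":0,"z":0.05,"ax":0,"ay":0,"az":0},{"x":0,"y":0,"z":0.06,"ax":0,"ay":0,"az":0},{"x":0,"y":0,"z":0.06,"ax":0,"ay":0,"az":0},{"x":0,"y":0,"z":0.06,"ax":0,"ay":0,"az":0},{"x":0,"y":0,"z":0.06,"ax":0,"ay":0,"az":0},{"x":0,"y":0,"z":0.05,"ax":0,"ay":0,"az":0},{"x":0,"y":0,"z":0,"ax":0,"ay":0,"az":0},{"x":0,"y":0,"z":0,"ax":0,"ay":0,"az":0}]'
python3 - <<'E'
from h import *
p,a=snap("wrist","pics/w4.png");q,b=snap("scene","pics/s4.png")
s=arm.read_state();print(s["clock"],s["position"],s["contact_force"],s["joints"])
cv2.imwrite("pics/c4.png",np.hstack([a[100:420,100:460],cv2.resize(b[60:300,120:360],(320,320))])[:,:,::-1])
E
```

```text
clock: 4.3
position: [469.6, 170.9, 212.2]
ee_rot: [0.993, 0.122, 0.002, -0.001]
contact_force: [0.5, 0.7, -0.9]
gripper_width: 59.1
grasp_force: 4.5
clock: 5.1
position: [468.5, 170.4, 278.2]
ee_rot: [0.993, 0.122, -0.0, -0.0]
contact_force: [0.7, 0.4, -2.2]
gripper_width: 58.9
grasp_force: 4.5
5.2 [468.2819495  170.18571722 277.61826312] [ 0.46798799  0.34703133 -1.36199756] [ 6.74858504e-01  1.35489758e-01 -2.15305211e-01 -3.71111259e-04
 -1.22145908e+00  1.13974557e+00]
```

View pics/c4.png

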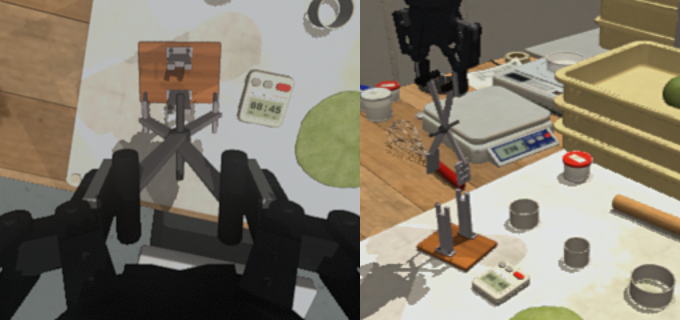

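The tongs are free of the stand, open and upright; the stand is empty. Applying the camera biases seen at the bars puts the ring at about (590, 8.4). Moving above it.

```bash
python3 - <<'E'
from h import *
p=arm.camera_params("wrist");s=arm.read_state();t=s["position"];M=R.from_quat(s["ee_rot"]).as_matrix()
for z in(148,185): print([pix(p,[*(t+M[:,1]*k+M[:,0]*j)[:2],z])-[100,100] for k in(-34,34) for j in(-14,14)])
E
python3 -m handwheel '[{"x":0.05,"y":-0.06,"z":0,"ax":0,"ay":0,"az":0},{"x":0.08,"y":-0.11,"z":0,"ax":0,"ay":0,"az":0},{"x":0.09,"y":-0.12,"z":0,"ax":0,"ay":0,"az":0},{"x":0.1,"y":-0.13,"z":0,"ax":0,"ay":0,"az":0},{"x":0.1,"y":-0.13,"z":0,"ax":0,"ay":0,"az":0},{"x":0.09,"y":-0.12,"z":0,"ax":0,"ay":0,"az":0},{"x":0.06,"y":-0.08,"z":0,"ax":0,"ay":0,"az":0},{"x":0.04,"y":-0.06,"z":0,"ax":0,"ay":0,"az":0}]'
python3 -m handwheel '[{"x":0,"y":0,"z":-0.03,"ax":0,"ay":0,"az":0},{"x":0,"y":0,"z":-0.06,"ax":0,"ay":0,"az":0},{"x":0,"y":0,"z":-0.08,"ax":0,"ay":0,"az":0},{"x":0,"y":0,"z":-0.08,"ax":0,"ay":0,"az":0},{"x":0,"y":0,"z":-0.08,"ax":0,"ay":0,"az":0},{"x":0,"y":0,"z":-0.05,"ax":0,"ay":0,"az":0},{"x":0,"y":0,"z":0,"ax":0,"ay":0,"az":0},{"x":0,"y":0,"z":0,"ax":0,"ay":0,"az":0}]'
python3 - <<'E'
from h import *
p,a=snap("wrist","pics/w5.png");q,b=snap("scene","pics/s5.png")
s=arm.read_state();print(s["clock"],s["position"],s["contact_force"],s["joints"])
print(pix(p,[*s["position"][:2],34]))
cv2.imwrite("pics/c5.png",np.hstack([cv2.resize(a[130:330,180:380],(400,400)),cv2.resize(b[150:290,210:350],(400,400))])[:,:,::-1])
E
```

```text
[array([141.3694785, 115.9246279]), array([140.19505578,  86.29830081]), array([215.08832636, 115.87670589]), array([216.1789753 ,  86.25360683])]
[array([136.0857314 , 130.67278318]), array([134.55416483,  97.24878993]), array([220.18003165, 130.61552747]), array([221.60879525,  97.19559428])]
clock: 6.0
position: [591.1, 7.1, 277.0]
ee_rot: [0.993, 0.121, -0.001, 0.0]
contact_force: [-0.4, 1.2, -0.8]
gripper_width: 59.3
grasp_force: 4.5
clock: 6.8
position: [590.7, 8.8, 202.5]
ee_rot: [0.993, 0.122, 0.0, 0.0]
contact_force: [-0.1, 0.6, -0.6]
gripper_width: 59.0
grasp_force: 4.5
6.9 [591.15675742   8.64123968 203.26067786] [-0.32358371  0.23793594 -0.62617461] [ 2.88462341e-01  3.47622571e-01 -1.21765620e-01  3.28563533e-04
 -1.09957761e+00  1.52645558e+00]
[278.51861162 190.71261157]
```

View pics/c5.png

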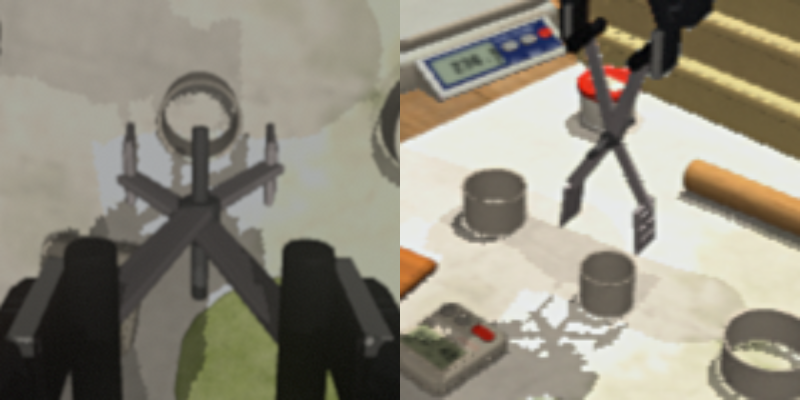

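Run:
```python
from h import *
p=arm.camera_params("wrist");s=arm.read_state();t=s["position"];M=R.from_quat(s["ee_rot"]).as_matrix()
P=lambda k,j,z:np.round((pix(p,[*(t+M[:,1]*k+M[:,0]*j)[:2],z])-[180,130])*2)
for z in(73,110): print(z,[P(k,j,z) for k in(-34,34) for j in(-14,14)])
print("pin ends",P(0,31,154),P(0,-31,154))
for z in(0,34): print("ring",z,P(-22,0,z),P(22,0,z),P(0,22,z),P(0,-22,z))
```

```text
73 [array([123., 172.]), array([121., 113.]), array([270., 172.]), array([272., 113.])]
110 [array([113., 202.]), array([109., 135.]), array([280., 201.]), array([283., 135.])]
pin ends [196. 119.] [196. 294.]
ring 0 [158. 108.] [236. 108.] [197.  69.] [197. 145.]
ring 34 [154. 122.] [239. 122.] [197.  80.] [197. 163.]
```

Left crop: the ring is centred at column 200, as are the pin and both jaws (130 and 270), so it is laterally aligned. The jaws sit about 4 mm short along x. Correcting that and descending, jaws still open.

```bash
python3 -m handwheel '[{"x":0.02,"y":0.005,"z":0,"ax":0,"ay":0,"az":0},{"x":0,"y":0,"z":-0.04,"ax":0,"ay":0,"az":0},{"x":0,"y":0,"z":-0.06,"ax":0,"ay":0,"az":0},{"x":0,"y":0,"z":-0.06,"ax":0,"ay":0,"az":0},{"x":0,"y":0,"z":-0.06,"ax":0,"ay":0,"az":0},{"x":0,"y":0,"z":-0.04,"ax":0,"ay":0,"az":0},{"x":0,"y":0,"z":-0.02,"ax":0,"ay":0,"az":0},{"x":0,"y":0,"z":0,"ax":0,"ay":0,"az":0}]'
python3 -m handwheel '[{"x":0,"y":0,"z":0,"ax":0,"ay":0,"az":0},{"x":0,"y":0,"z":0,"ax":0,"ay":0,"az":0},{"x":0,"y":0,"z":0,"ax":0,"ay":0,"az":0},{"x":0,"y":0,"z":0,"ax":0,"ay":0,"az":0},{"x":0,"y":0,"z":0,"ax":0,"ay":0,"az":0},{"x":0,"y":0,"z":0,"ax":0,"ay":0,"az":0},{"x":0,"y":0,"z":0,"ax":0,"ay":0,"az":0},{"x":0,"y":0,"z":0,"ax":0,"ay":0,"az":0}]' 0.15
```

```text
clock: 7.7
position: [594.4, 9.3, 145.4]
ee_rot: [0.993, 0.122, -0.001, 0.0]
contact_force: [-0.2, -0.1, -1.0]
gripper_width: 59.2
grasp_force: 4.5
clock: 8.5
position: [594.7, 9.4, 146.3]
ee_rot: [0.993, 0.122, -0.0, 0.0]
contact_force: [1.3, 0.4, -0.1]
gripper_width: 49.2
grasp_force: 5.6
```

```bash
python3 -m handwheel '[{"x":0,"y":0,"z":0,"ax":0,"ay":0,"az":0},{"x":0,"y":0,"z":0,"ax":0,"ay":0,"az":0},{"x":0,"y":0,"z":0,"ax":0,"ay":0,"az":0},{"x":0,"y":0,"z":0,"ax":0,"ay":0,"az":0},{"x":0,"y":0,"z":0,"ax":0,"ay":0,"az":0},{"x":0,"y":0,"z":0,"ax":0,"ay":0,"az":0},{"x":0,"y":0,"z":0,"ax":0,"ay":0,"az":0},{"x":0,"y":0,"z":0,"ax":0,"ay":0,"az":0}]' -0.15
```

```text
clock: 9.3
position: [595.6, 9.4, 147.4]
ee_rot: [0.993, 0.122, 0.001, 0.0]
contact_force: [0.5, -0.3, 5.9]
gripper_width: 40.4
grasp_force: 60.8
```

```bash
python3 -m handwheel '[{"x":0,"y":0,"z":0,"ax":0,"ay":0,"az":0},{"x":0,"y":0,"z":0,"ax":0,"ay":0,"az":0},{"x":0,"y":0,"z":0,"ax":0,"ay":0,"az":0},{"x":0,"y":0,"z":0,"ax":0,"ay":0,"az":0},{"x":0,"y":0,"z":0.02,"ax":0,"ay":0,"az":0},{"x":0,"y":0,"z":0.04,"ax":0,"ay":0,"az":0},{"x":0,"y":0,"z":0.04,"ax":0,"ay":0,"az":0},{"x":0,"y":0,"z":0.04,"ax":0,"ay":0,"az":0}]' 0.0
python3 -m handwheel '[{"x":0,"y":0,"z":0.06,"ax":0,"ay":0,"az":0},{"x":0,"y":0,"z":0.08,"ax":0,"ay":0,"az":0},{"x":0,"y":0,"z":0.08,"ax":0,"ay":0,"az":0},{"x":0,"y":0,"z":0.08,"ax":0,"ay":0,"az":0},{"x":0,"y":0,"z":0.06,"ax":0,"ay":0,"az":0},{"x":0,"y":0,"z":0.03,"ax":0,"ay":0,"az":0},{"x":0,"y":0,"z":0,"ax":0,"ay":0,"az":0},{"x":0,"y":0,"z":0,"ax":0,"ay":0,"az":0}]'
python3 - <<'E'
from h import *
q,b=snap("scene","pics/s6.png");a=cv2.imread("pics/s5.png")[:,:,::-1]
u=np.round(pix(q,[584.5,3.3,17])).astype(int)
f=lambda i:np.round(i[u[1]-6:u[1]+8,u[0]-8:u[0]+9].mean((0,1)))
s=arm.read_state();print(s["clock"],s["position"],s["contact_force"],u,f(a),f(b))
E
```

```text
clock: 10.1
position: [594.3, 9.3, 174.5]
ee_rot: [0.993, 0.122, -0.001, -0.0]
contact_force: [-0.3, -0.8, -0.7]
gripper_width: 42.5
grasp_force: 24.0
clock: 10.9
position: [594.2, 9.4, 251.7]
ee_rot: [0.993, 0.122, -0.001, -0.0]
contact_force: [0.3, 0.0, -1.9]
gripper_width: 42.9
grasp_force: 23.9
10.95 [594.12545508   9.34503069 251.32546977] [ 0.33740669 -0.01306091 -2.21750646] [282 251] [101.  94.  84.] [214. 206. 189.]
```

```bash
python3 -m handwheel '[{"x":-0.05,"y":-0.03,"z":0,"ax":0,"ay":0,"az":0},{"x":-0.09,"y":-0.06,"z":0,"ax":0,"ay":0,"az":0},{"x":-0.12,"y":-0.08,"z":0,"ax":0,"ay":0,"az":0},{"x":-0.14,"y":-0.09,"z":0,"ax":0,"ay":0,"az":0},{"x":-0.14,"y":-0.09,"z":0,"ax":0,"ay":0,"az":0},{"x":-0.12,"y":-0.07,"z":-0.01,"ax":0,"ay":0,"az":0},{"x":-0.1,"y":-0.06,"z":-0.02,"ax":0,"ay":0,"az":0},{"x":-0.06,"y":-0.03,"z":-0.015,"ax":0,"ay":0,"az":0}]'
python3 -m handwheel '[{"x":0,"y":0,"z":0,"ax":0,"ay":0,"az":0},{"x":0,"y":0,"z":0,"ax":0,"ay":0,"az":0},{"x":0,"y":0,"z":0,"ax":0,"ay":0,"az":0},{"x":0,"y":0,"z":0,"ax":0,"ay":0,"az":0},{"x":0,"y":0,"z":0,"ax":0,"ay":0,"az":0},{"x":0,"y":0,"z":0,"ax":0,"ay":0,"az":0},{"x":0,"y":0,"z":0,"ax":0,"ay":0,"az":0},{"x":0,"y":0,"z":0,"ax":0,"ay":0,"az":0}]'
python3 - <<'E'
from h import *
p,a=snap("wrist","pics/w7.png");q,b=snap("scene","pics/s7.png")
s=arm.read_state();t=s["position"];print(s["clock"],t,s["contact_force"],s["joints"])
print("wrist ring",pix(p,[[t[0]-3,t[1]-1,131],[t[0]-3,t[1]-1,97]]),"scene",pix(q,[[427-3,-94-5,131],[424,-99,97]]))
print("wrist dough",pix(p,[427,-94.5,5]))
cv2.imwrite("pics/c7.png",np.hstack([cv2.resize(a[110:350,180:380],(400,480)),cv2.resize(b[160:400,160:360],(400,480))])[:,:,::-1])
E
```

```text
clock: 11.75
position: [428.1, -93.6, 242.8]
ee_rot: [0.993, 0.121, -0.001, -0.0]
contact_force: [0.1, -0.3, -1.4]
gripper_width: 42.6
grasp_force: 23.9
clock: 12.55
position: [430.7, -92.6, 243.3]
ee_rot: [0.993, 0.122, -0.0, -0.0]
contact_force: [0.0, -0.3, -1.7]
gripper_width: 42.7
grasp_force: 23.9
12.65 [430.70854628 -92.61783933 243.31723462] [-0.88891537  0.50371825 -1.71220297] [ 1.59391086e-01  5.45881412e-02 -3.95873524e-01  1.72076187e-05
 -1.12032683e+00  1.65523967e+00]
wrist ring [[278.53709219 210.66851269]
 [278.58885307 199.91122519]] scene [[261.74776098 266.51262457]
 [261.55989657 281.73510455]]
wrist dough [279.23515217 180.56772165]
```

View pics/c7.png

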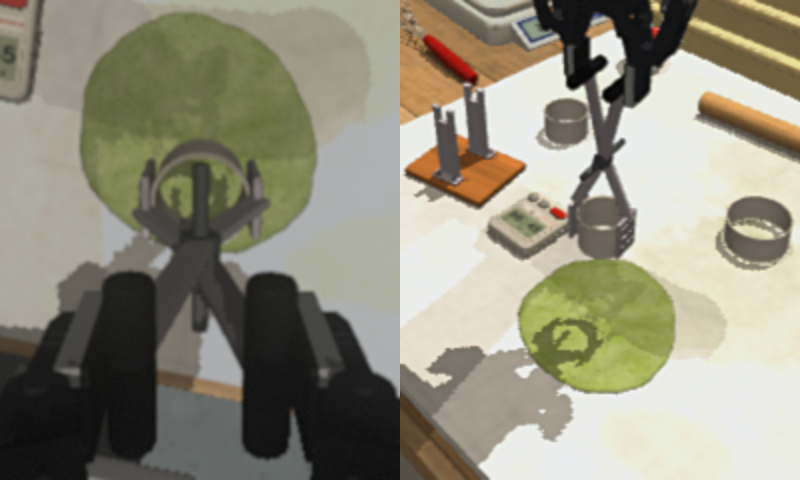

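The ring is held level in the tongs: in the scene crop it is at (606,226), within about 1 px of its predicted position, with its lower edge about 9 cm above the dough. In the wrist crop it is within about 5 mm of the dough's middle at (198,132). The other rings, timer and stand haven't moved.

```bash
python3 -c "
from bench import arm
print(arm.job_done())"
```

```text
the job is handed in; nothing more can be done
None
```

The job is handed in: the arm is holding the smallest ring mould level in the tongs, its lower edge about 9 cm above the dough and within about 5 mm of its middle, and the two larger rings, the dough and the timer were left where they were.

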